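# Put the broad dough scraper away in the tool block

### The job

Take the broad dough scraper out of the wire drying rack and slide it, blade down, into the long slot of the wooden tool block until it stands on the bottom of the slot; then let go of it. Leave the small scraper standing in the rack.

Things in the scene. Friction and masses are not known exactly. Their poses are not given: they have to be found in the camera images.
- broad_grip (a point): Centre of the dark wooden grip bar of the broad scraper (loose, about 0.16 kg): bar 104 mm long (x), 20 mm thick (y), 24 mm high (z). Below it a steel blade 100 mm wide (x), 4 mm thick (y), its lower edge 98 mm below this point. It starts upright in the rack with up to 5 degrees of lean; fingers closing along y take the bar from above.
- broad_edge (a point): Middle of the lower edge of the broad scraper's blade, same axes as broad_grip (x along the edge, y through the blade, z up towards the grip).
- long_slot (a point): Centre of the long slot's mouth, level with the top of the wooden block (fixed, 150 x 110 mm, 65 mm high). x along the slot, y across, z up. Slot 120 x 12 mm, 50 mm deep; sloping faces widen its mouth 7 mm on every side. Scraper may go in either way round. A parallel short slot, 70 mm long, too short for the broad scraper, is 56 mm away towards -y and stays empty.
- small_grip (a point): Centre of the grip of the small scraper, a loose bystander of the same make and height, blade only 56 mm wide, grip 60 mm long. It stands in the rack parallel to the broad one, 84 mm from it across the blades, on either side, and stays there.
- rack: Steel wire drying rack, fixed, 124 mm long (x), 132 mm wide (y), wire hoops 55 mm high; origin under its centre, on the worktop. Its two places, for blades along x, are at y = +42 and -42 mm; blade edges rest 12 mm above the worktop; scrapers are drawn straight up. Other things near by are up to 105 mm high; taller ones stand behind, over 0.72 m from the robot.
There are look-alikes about, which are no part of the job. Leave any green look-alike of the part that bears broad_grip alone. Leave any green look-alike of the part that bears small_grip alone.

How it is judged (in metres and radians):
At the end, for the whole second after the job is handed in: The broad scraper stands in the long slot: edge 40 mm or more below the block's top, within 20 mm of the slot's centre along and 15 mm across, in line within 15 degrees, leaning under 20 degrees. The small one's grip is within 30 mm of its start, leaning under 14 degrees (z of broad_edge in the frame of long_slot below -0.04 m and x of broad_edge in the frame of long_slot between -0.02 and 0.02 m and y of broad_edge in the frame of long_slot between -0.015 and 0.015 m and angle between the x axis of broad_grip and the x axis of long_slot, either way round below 0.26 rad and angle between broad_grip's own z axis and vertical below 0.35 rad and distance of small_grip from where it was at the start of the episode below 0.03 m and angle between small_grip's own z axis and vertical below 0.25 rad); the robot touches nothing.
It also fails if it takes over 38 s, if anything falls off the work surface, if the arm or the gripper's body presses on something with over 40 N, if the wrist force passes 120 N, or if a joint passes its speed limit or range.

### The arm

A 6-joint arm with a two-finger parallel gripper is mounted at the origin on a cart in front of the work surface, level with it; the furniture and walls round the work are solid. World frame = base frame: x ahead of the robot, y to its left, z up, the work surface at z = 0. Lengths are in m, angles in degrees, forces in N, time in s.
With the tool pointing down it reaches from about 0.4 to 0.825 m from the base axis. Payload 7 kg.
Tool frame: the origin (TCP) lies midway between the tips of the shut fingers; the grasp point (between the pads) lies r.pinch_z behind it (r.pinch_z is the distance from the TCP to the grasp point, in m); z points along the fingers, y is the line along which they close (so a half turn about z gives the same grasp; the last joint's range is limited). The gripper opens to 88 mm and grips with 3 to 60 N. Pads are 19 mm wide; open, the fingers measure 130 mm over their backs; the gripper's body (78 mm by 193 mm) begins 47 mm behind the grasp point.
Start: joints at [-49.326, 20.546, 0.682, 0, -70.136, -16.507], TCP at [0.276, -0.616, 0.227] pointing down, gripper open.
Joint ranges: [-176.03, 176.03], [-82.01, 121.73], [-58.28, 71.71], [-173.87, 95.51], [-174.79, -0.11], [-173.66, 173.66]. Speed limits (degrees/s): [136.94, 136.94, 172.46, 180, 180, 180].

### API

Orientations are given as [roll, pitch, yaw] about the fixed x, y, z axes, in that order (R = Rz(yaw) Ry(pitch) Rx(roll)).
In Python, from plant import r, optics, job gives the robot as it stands.
- The arm moves only by the shell command python3 -m crank 'ROWS' [FORCE]. ROWS is JSON, a list of rows, each an object with "xyz": the shift along the tool's x, y, z in units of 30 mm (1.0 is 30 mm), a list of three; "delta_rot": the turn, a rotation vector about the tool's x, y, z in degrees, a list of three; "claw": the closure, from 0 (fully open) to 1 (shut). A call has 1 to 20 rows; each row is the pose to reach, as a shift and turn from the pose commanded when the call began, along the tool's axes at that moment; what a row does not reach only later rows make up. A row lasts 1/8 s, in which the tool goes at most 62.5 mm and 10.7 degrees, less where a joint would pass 70% of its speed; a pose out of reach is approached as far as the arm can. A call with a gripper value outside its range is refused whole. The fingers move at their own pace and stop on an object; FORCE is the grip in N (left out, the last holds). Time passes only in rows, so rows that repeat a pose let the fingers close. It gives the time, the measured TCP pose, the force, the opening and the grip force at its end, in the units of the state.
- r.get_state(): the state, without advancing time (a new reading comes with each control period).
- optics.capture(name): name is "side" or "top"; returns a dict with "img" (384x512x3 uint8, blue, green, red), "fovy" (degrees; the focal length in pixels is half the picture's height over the tangent of half this angle, whatever the lens; pixels are square), "cx", "cy" (the principal point, pixels), "eye" and "rotation" of the camera in the world. Camera axes: x right, y up, looking along -z (the intrinsics and any distortion apply to the point x, -y, -z); pixel columns grow to the right and rows downward; lengths in m; the calibration is good to about 2 mm. A picture is of the moment at which its call begins. There is no depth.
- job.close_job(): hands the job in; it is judged then, once.
The state is a dict: "time_s": time; "joints": joint angles; "qd": joint speeds; "joint_torque": joint torques, N m; "tcp_pos": TCP position; "eef_rot": TCP orientation; "contact_force": force on the tool from outside, world axes, zero at the start; "moment": the same for the moment, N m; "gripper_width": finger opening in m; "gripper_force": force on a finger pad.
Only numpy, scipy, OpenCV 4.12 (cv2) and the standard library are available. Lean on these libraries where they do the work, as an engineer would, in place of code of your own. Each camera call takes 0.05 s, during which the arm holds its last target. There are 200 camera calls.

## Working session

There is one attempt and no reset: what is moved stays moved. The work goes in short steps, Python scripts to look and compute and a shell command to move; the robot and the scene stay as the last step left them, time stands still between calls to the robot, and variables do not carry over. Pictures are saved under pics/ and viewed, at most 10 in all, crops included, and the job is handed in when it is done.

```bash
ls; mkdir -p pics
python3 - <<'E'
from plant import r,optics,job
import cv2,numpy as np
for n in("side","top"):
    c=optics.capture(n);cv2.imwrite(f"pics/{n}0.png",c["img"])
    print(n,{k:(v if not hasattr(v,'tolist') else np.round(v,4).tolist()) for k,v in c.items() if k!="img"})
print(r.get_state(),r.pinch_z)
E
```

```text
pics
side {'fovy': 46.089157976209066, 'cx': 249.62296965663185, 'cy': 194.8249982237394, 'eye': [-0.0974, -0.6863, 0.7634], 'rotation': [55.1748, 1.051, -31.5223]}
top {'fovy': 56.28276419733218, 'cx': 259.0433831514543, 'cy': 184.9506388680255, 'eye': [0.3703, 0.1767, 0.9321], 'rotation': [4.4864, 0.4458, -91.2362]}
{'time_s': 0.1, 'joints': array([-4.93258343e+01,  2.05865373e+01,  6.40955892e-01, -1.81036367e-02,
       -7.01358302e+01, -1.65074610e+01]), 'qd': array([ 0.03517597, -0.09967448,  0.16417093,  0.0682791 ,  0.05691376,
       -0.03136719]), 'joint_torque': array([-1.96507171e-03, -5.84161627e+01,  2.93752134e+01,  7.01552331e+00,
        1.01539999e-02, -5.56078805e-05]), 'tcp_pos': array([ 0.27615501, -0.6154621 ,  0.22573887]), 'eef_rot': array([ 1.79917108e+02, -6.81626218e-03, -1.55839454e+02]), 'contact_force': array([ 0.09072741,  0.02688835, -0.35232586]), 'moment': array([ 0.02207009, -0.0064882 ,  0.05121001]), 'gripper_force': 0.0, 'gripper_width': 0.08775286718379569} 0.0188
```

View pics/side0.png

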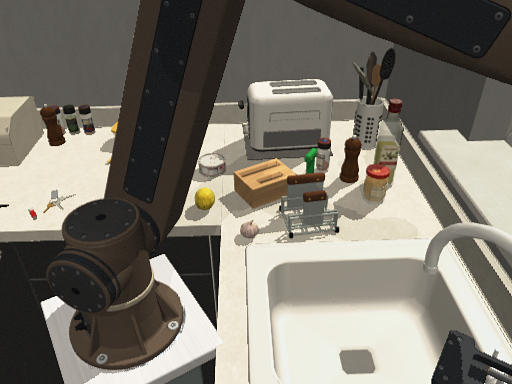

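View pics/top0.png

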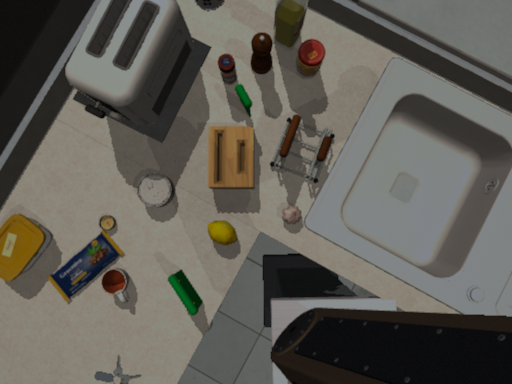

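The top view shows the broad grip at about (290,137), the small one at (325,148), the block at (232,157) with its long slot at (218,157). The side view shows the broad grip at (306,179), the small one at (315,197) and the block at (265,182).

```bash
cat > h.py <<'E'
import cv2,numpy as np
from scipy.spatial.transform import Rotation as R
def ray(c,uv):
    f=192/np.tan(np.radians(c["fovy"]/2)); u,v=uv
    d=np.array([(u-c["cx"])/f,-(v-c["cy"])/f,-1.])
    return np.array(c["eye"]),R.from_euler('xyz',c["rotation"],degrees=True).apply(d)
def plane(c,uv,z):
    e,d=ray(c,uv); return e+d*(z-e[2])/d[2]
def tri(c1,p1,c2,p2):
    e1,d1=ray(c1,p1);e2,d2=ray(c2,p2)
    s=np.linalg.lstsq(np.c_[d1,-d2],e2-e1,rcond=None)[0]
    a,b=e1+d1*s[0],e2+d2*s[1]; return (a+b)/2,np.linalg.norm(a-b)
def proj(c,X):
    f=192/np.tan(np.radians(c["fovy"]/2))
    p=R.from_euler('xyz',c["rotation"],degrees=True).inv().apply(np.array(X)-c["eye"])
    return np.array([c["cx"]-f*p[0]/p[2],c["cy"]+f*p[1]/p[2]])
def blobs(c,lo,hi,box,amin=30):
    hsv=cv2.cvtColor(c["img"],cv2.COLOR_BGR2HSV); m=cv2.inRange(hsv,lo,hi)
    x0,y0,x1,y1=box; k=np.zeros_like(m);k[y0:y1,x0:x1]=m[y0:y1,x0:x1]
    cs=cv2.findContours(k,cv2.RETR_EXTERNAL,cv2.CHAIN_APPROX_NONE)[0]
    return sorted([q for q in cs if cv2.contourArea(q)>amin],key=cv2.contourArea,reverse=True)
E
python3 - <<'E'
from plant import optics
from h import *
t=optics.capture("top");s=optics.capture("side")
ht=cv2.cvtColor(t["img"],cv2.COLOR_BGR2HSV);hs=cv2.cvtColor(s["img"],cv2.COLOR_BGR2HSV)
for p in((290,137),(324,149),(230,157),(218,157),(240,157),(245,135)):print(p,ht[p[1],p[0]])
for p in((306,179),(315,197),(265,182)):print(p,hs[p[1],p[0]])
for c,box in((t,(270,105,345,190)),(s,(275,165,335,210))):
    for q in blobs(c,(0,90,30),(12,255,150),box): print("grip",cv2.minAreaRect(q),cv2.contourArea(q))
for q in blobs(t,(8,80,60),(25,255,255),(195,115,265,200)): print("block",cv2.minAreaRect(q),cv2.contourArea(q))
a=np.hstack([cv2.resize(t["img"][110:200,200:350],None,fx=4,fy=4,interpolation=cv2.INTER_CUBIC)])
b=cv2.resize(s["img"][145:245,225:375],None,fx=2,fy=2,interpolation=cv2.INTER_CUBIC)
cv2.imwrite("pics/crop1.png",np.vstack([a,np.hstack([b,np.zeros((200,300,3),np.uint8)])]))
E
```

```text
(290, 137) [ 10 194  59]
(324, 149) [ 11 198  54]
(230, 157) [ 16 148 141]
(218, 157) [ 17 168  35]
(240, 157) [ 16 153  55]
(245, 135) [ 16 149 139]
(306, 179) [ 11 165  54]
(315, 197) [  8 148  50]
(265, 182) [ 16 131 198]
grip ((289.8045959472656, 134.92762756347656), (8.127156257629395, 43.06698226928711), 20.323135375976562) 289.5
grip ((324.0547790527344, 147.52053833007812), (7.7247161865234375, 23.876394271850586), 20.556045532226562) 149.5
grip ((305.52313232421875, 178.18463134765625), (8.6824312210083, 37.70655822753906), 82.87498474121094) 253.5
grip ((314.4301452636719, 195.47598266601562), (9.515787124633789, 23.326894760131836), 82.40535736083984) 156.5
block ((230.5, 157.0), (62.0, 45.0), 90.0) 2729.5
```

View pics/crop1.png

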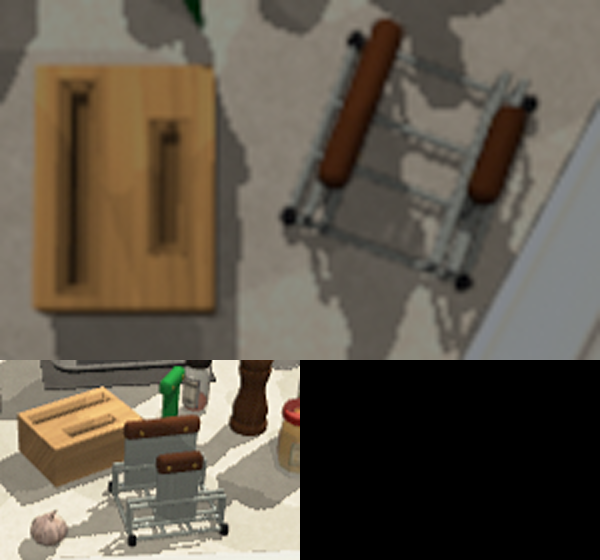

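The crop shows both scrapers lined up in the rack at about 20° in the image, and the block nearly axis-aligned, with the long slot on its left and the short one on its right.

Run:
```python
from plant import optics
from h import *
t=optics.capture("top");s=optics.capture("side")
G=[]
for c,box in((t,(270,105,345,190)),(s,(275,165,335,210))):
    G.append([cv2.minAreaRect(q) for q in blobs(c,(0,90,20),(14,255,150),box)[:2]])
def ends(q):
    b=cv2.boxPoints(q); 
    l=sorted([(np.linalg.norm(b[i]-b[i-1]),i) for i in range(4)])[:2]
    return sorted([((b[i]+b[i-1])/2) for _,i in l],key=lambda p:p[1])
for i in range(2):
    print(i,G[0][i],G[1][i]); print(" tri",tri(t,G[0][i][0],s,G[1][i][0]))
    e=[plane(t,p,.116) for p in ends(G[0][i])]; v=e[0]-e[1]
    print(" top ends@.116",np.round(e,4).tolist(),"yaw",np.degrees(np.arctan2(v[1],v[0])),"len",np.linalg.norm(v),"mid",(e[0]+e[1])/2)
# block
q=blobs(t,(8,80,70),(25,255,255),(195,115,265,200))[0]
hull=cv2.approxPolyDP(cv2.convexHull(q),4,True)[:,0]
print(hull.tolist())
P=np.array([plane(t,p,.065)[:2] for p in hull]); print(np.round(P,4).tolist(),[np.round(np.linalg.norm(P[i]-P[i-1]),4) for i in range(len(P))])
# slots : dark parts inside block
hsv=cv2.cvtColor(t["img"],cv2.COLOR_BGR2HSV)
k=np.zeros(hsv.shape[:2],np.uint8); k[122:192,211:252]=(hsv[122:192,211:252,2]<118)*255
cs=cv2.findContours(k,cv2.RETR_EXTERNAL,cv2.CHAIN_APPROX_NONE)[0]
for q in cs:
    if cv2.contourArea(q)>40:
        rr=cv2.minAreaRect(q);e=[plane(t,p,.065) for p in ends(rr)];v=e[0]-e[1]
        print("slot",rr,np.round(plane(t,rr[0],.065),4),"yaw",np.degrees(np.arctan2(v[1],v[0])),"len",np.linalg.norm(v))
q=blobs(s,(8,60,120),(25,200,255),(228,155,300,210))[0]
h=cv2.approxPolyDP(cv2.convexHull(q),2,True)[:,0];print("side block",[(p.tolist(),np.round(plane(s,p,.065),4).tolist()) for p in h])
```

```text
0 ((289.5539855957031, 135.34486389160156), (8.582601547241211, 43.98069763183594), 19.17900848388672) ((305.09234619140625, 178.2384796142578), (8.6824312210083, 38.57480239868164), 82.87498474121094)
 tri (array([0.54940607, 0.10816707, 0.10837502]), np.float64(0.0004750304565198454))
 top ends@.116 [[0.5959, 0.0908, 0.116], [0.4996, 0.1268, 0.116]] yaw -20.50751989409407 len 0.1027537402227448 mid [0.54775288 0.10884352 0.116     ]
1 ((323.84246826171875, 148.25343322753906), (8.07583999633789, 26.100177764892578), 20.556047439575195) ((314.4461669921875, 195.56924438476562), (9.426639556884766, 23.318531036376953), 82.87498474121094)
 tri (array([0.51773213, 0.02942851, 0.10982573]), np.float64(0.0022015286086223464))
 top ends@.116 [[0.5439, 0.0196, 0.116], [0.4876, 0.0426, 0.116]] yaw -22.275324395810163 len 0.06074947599665928 mid [0.51574214 0.0310975  0.116     ]
[[252, 126], [253, 186], [209, 187], [209, 126]]
[[0.584, 0.1961], [0.4363, 0.1967], [0.4362, 0.3034], [0.5865, 0.3018]] [np.float64(0.1057), np.float64(0.1477), np.float64(0.1067), np.float64(0.1503)]
slot ((231.0, 188.5), (5.0, 40.0), 90.0) [0.4314 0.2501 0.065 ] yaw 88.73324378314373 len 0.0969667092745422
slot ((242.0, 156.5), (10.0, 35.0), 0.0) [0.509 0.222 0.065] yaw -1.023327578040137 len 0.08616871641826909
slot ((218.5, 157.0), (54.0, 11.0), 90.0) [0.5091 0.2794 0.065 ] yaw -0.7295514049398334 len 0.1329930034950459
side block [([299, 175], [0.5883, 0.184, 0.065]), ([252, 189], [0.4369, 0.1968, 0.065]), ([233, 171], [0.4398, 0.3074, 0.065]), ([276, 158], [0.5877, 0.3007, 0.065])]
```

```bash
cat >> h.py <<'E'
def step(st,xyz,yaw):
    "shift (30 mm units) and rotvec (deg), tool axes, to reach a downward tool pose"
    A=R.from_euler('xyz',st["eef_rot"],degrees=True); B=R.from_euler('xyz',[180,0,yaw],degrees=True)
    print("xyz",np.round(A.inv().apply(np.array(xyz)-st["tcp_pos"])/.03,2).tolist(),"rot",np.round((A.inv()*B).as_rotvec(degrees=True),1).tolist())
E
python3 - <<'E'
from plant import optics,r
from h import *
s=optics.capture("side");st=r.get_state()
for z in(.1,.2,.3):print(z,plane(s,(430,268),z),plane(s,(470,215),z),plane(s,(511,232),z))
step(st,[.276,-.616,.43],-155.84)
step(st,[.549,.108,.43],159)
step(st,[.549,.108,.25],159)
E
```

```text
0.1 [ 0.56509563 -0.29581693  0.1       ] [ 0.7875056  -0.22515317  0.1       ] [ 0.81022753 -0.31525363  0.1       ]
0.2 [ 0.46523507 -0.3546724   0.2       ] [ 0.65412014 -0.29466012  0.2       ] [ 0.6734171  -0.37117931  0.2       ]
0.3 [ 0.3653745  -0.41352786  0.3       ] [ 0.52073469 -0.36416706  0.3       ] [ 0.53660666 -0.42710499  0.3       ]
xyz [0.01, -0.0, -6.79] rot [0.0, -0.0, 0.0]
xyz [-18.17, 18.29, -6.78] rot [0.0, -0.0, 45.2]
xyz [-18.17, 18.29, -0.78] rot [0.0, -0.0, 45.2]
```

```bash
python3 -m crank '[{"xyz":[0,0,-6.8],"delta_rot":[0,0,0],"claw":0.35},{"xyz":[0,0,-6.8],"delta_rot":[0,0,0],"claw":0.35},{"xyz":[0,0,-6.8],"delta_rot":[0,0,0],"claw":0.35},{"xyz":[0,0,-6.8],"delta_rot":[0,0,0],"claw":0.35},{"xyz":[-18.17,18.29,-6.8],"delta_rot":[0,0,45.2],"claw":0.35},{"xyz":[-18.17,18.29,-6.8],"delta_rot":[0,0,45.2],"claw":0.35},{"xyz":[-18.17,18.29,-6.8],"delta_rot":[0,0,45.2],"claw":0.35},{"xyz":[-18.17,18.29,-6.8],"delta_rot":[0,0,45.2],"claw":0.35},{"xyz":[-18.17,18.29,-6.8],"delta_rot":[0,0,45.2],"claw":0.35},{"xyz":[-18.17,18.29,-6.8],"delta_rot":[0,0,45.2],"claw":0.35},{"xyz":[-18.17,18.29,-6.8],"delta_rot":[0,0,45.2],"claw":0.35},{"xyz":[-18.17,18.29,-6.8],"delta_rot":[0,0,45.2],"claw":0.35},{"xyz":[-18.17,18.29,-6.8],"delta_rot":[0,0,45.2],"claw":0.35},{"xyz":[-18.17,18.29,-6.8],"delta_rot":[0,0,45.2],"claw":0.35},{"xyz":[-18.17,18.29,-6.8],"delta_rot":[0,0,45.2],"claw":0.35},{"xyz":[-18.17,18.29,-6.8],"delta_rot":[0,0,45.2],"claw":0.35},{"xyz":[-18.17,18.29,-6.8],"delta_rot":[0,0,45.2],"claw":0.35},{"xyz":[-18.17,18.29,-6.8],"delta_rot":[0,0,45.2],"claw":0.35},{"xyz":[-18.17,18.29,-2.0],"delta_rot":[0,0,45.2],"claw":0.35},{"xyz":[-18.17,18.29,-2.0],"delta_rot":[0,0,45.2],"claw":0.35}]'
python3 - <<'E'
from plant import r
from h import *
st=r.get_state();print(st["joints"],st["tcp_pos"],st["eef_rot"])
step(st,[.549,.108,.20],159);step(st,[.549,.108,.091],159)
E
```

```text
time_s: 2.85
tcp_pos: [0.5489, 0.1076, 0.3048]
eef_rot: [179.9, 0.1, 159.0]
contact_force: [0.5, 1.1, -0.6]
gripper_width: 0.0566
gripper_force: 0.0
[ 3.11448172e+01  7.15654811e+00 -6.93749860e+00 -1.99093995e-03
 -7.57686162e+01 -1.42182506e+02] [0.54894605 0.10764488 0.30477364] [1.79890324e+02 8.26824808e-02 1.58961745e+02]
xyz [0.01, 0.01, 3.49] rot [0.1, 0.1, -0.0]
xyz [0.01, -0.0, 7.13] rot [0.1, 0.1, -0.0]
```

```bash
python3 -m crank '[{"xyz":[0,0,2.5],"delta_rot":[0,0,0],"claw":0.35},{"xyz":[0,0,5],"delta_rot":[0,0,0],"claw":0.35},{"xyz":[0,0,5],"delta_rot":[0,0,0],"claw":0.35},{"xyz":[0,0,5],"delta_rot":[0,0,0],"claw":0.35}]'
python3 - <<'E'
from plant import r,optics
from h import *
s=optics.capture("side");t=optics.capture("top")
a=cv2.resize(s["img"][90:240,235:375],(560,600),interpolation=cv2.INTER_CUBIC)
b=cv2.resize(t["img"][60:210,260:320],(240,600),interpolation=cv2.INTER_CUBIC)
cv2.imwrite("pics/c2.png",np.hstack([a,b]))
st=r.get_state();print(st["tcp_pos"],st["contact_force"]);print(proj(s,st["tcp_pos"]),proj(s,[.549,.108,.11]))
E
```

```text
time_s: 3.35
tcp_pos: [0.5478, 0.1068, 0.1541]
eef_rot: [-179.8, -0.1, 158.9]
contact_force: [0.3, -0.2, 1.0]
gripper_width: 0.0569
gripper_force: 0.0
[0.54978167 0.10780058 0.15698842] [ 0.69698991 -0.21349948  0.67028327]
[306.16854341 162.60367043] [304.95252249 177.81817888]
```

View pics/c2.png

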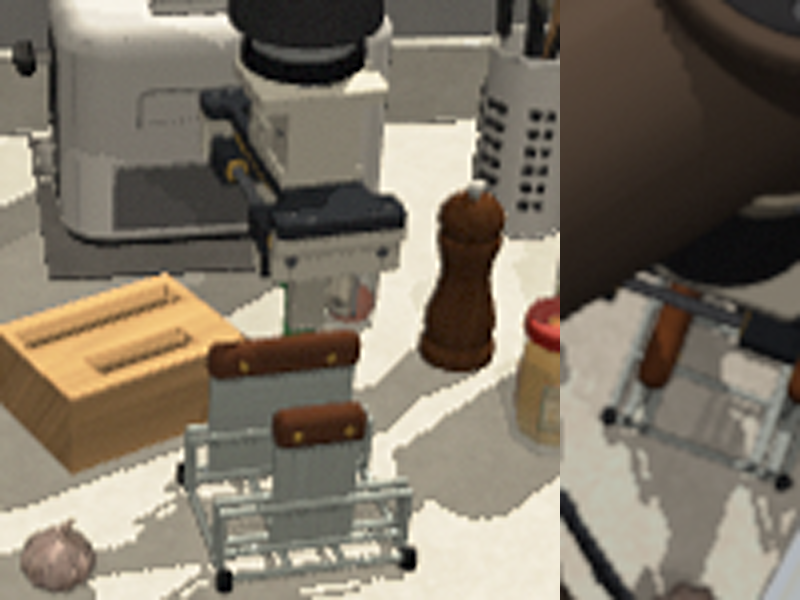

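The side crop shows the fingers straddling the broad grip (crop 285,355), clear of the small scraper, so I'll go down and grip.

```bash
python3 -m crank '[{"xyz":[0,0,1],"delta_rot":[0,0,0],"claw":0.35},{"xyz":[0,0,2.1],"delta_rot":[0,0,0],"claw":0.35},{"xyz":[0,0,2.1],"delta_rot":[0,0,0],"claw":0.35},{"xyz":[0,0,2.1],"delta_rot":[0,0,0],"claw":0.6},{"xyz":[0,0,2.1],"delta_rot":[0,0,0],"claw":0.7},{"xyz":[0,0,2.1],"delta_rot":[0,0,0],"claw":0.9},{"xyz":[0,0,2.1],"delta_rot":[0,0,0],"claw":1},{"xyz":[0,0,2.1],"delta_rot":[0,0,0],"claw":1},{"xyz":[0,0,2.1],"delta_rot":[0,0,0],"claw":1},{"xyz":[0,0,2.1],"delta_rot":[0,0,0],"claw":1}]' 30
```

```text
time_s: 4.7
tcp_pos: [0.5492, 0.108, 0.0928]
eef_rot: [180.0, 0.0, 159.0]
contact_force: [-0.5, -0.5, 4.6]
gripper_width: 0.0198
gripper_force: 29.9
```

```bash
python3 -m crank '[{"xyz":[0,0,-0.5],"delta_rot":[0,0,0],"claw":1},{"xyz":[0,0,-1],"delta_rot":[0,0,0],"claw":1},{"xyz":[0,0,-1.7],"delta_rot":[0,0,0],"claw":1},{"xyz":[0,0,-2.5],"delta_rot":[0,0,0],"claw":1},{"xyz":[0,0,-3.3],"delta_rot":[0,0,0],"claw":1},{"xyz":[0,0,-4.0],"delta_rot":[0,0,0],"claw":1},{"xyz":[0,0,-4.0],"delta_rot":[0,0,0],"claw":1},{"xyz":[0,0,-4.0],"delta_rot":[0,0,0],"claw":1}]' 30
python3 - <<'E'
from plant import r,optics
from h import *
s=optics.capture("side")
a=cv2.resize(s["img"][90:240,235:375],(560,600),interpolation=cv2.INTER_CUBIC)
cv2.imwrite("pics/c3.png",a)
st=r.get_state();step(st,[.510,.279,st["tcp_pos"][2]],179.5);print(st["tcp_pos"],st["contact_force"])
E
```

```text
time_s: 5.7
tcp_pos: [0.5485, 0.1078, 0.2122]
eef_rot: [-180.0, -0.0, 159.0]
contact_force: [0.6, -1.0, -1.8]
gripper_width: 0.0196
gripper_force: 29.9
xyz [3.24, 4.87, -0.0] rot [-0.0, -0.1, -20.5]
[0.54835513 0.10772644 0.21176797] [ 0.01423111 -0.15051146 -1.68111395]
```

View pics/c3.png

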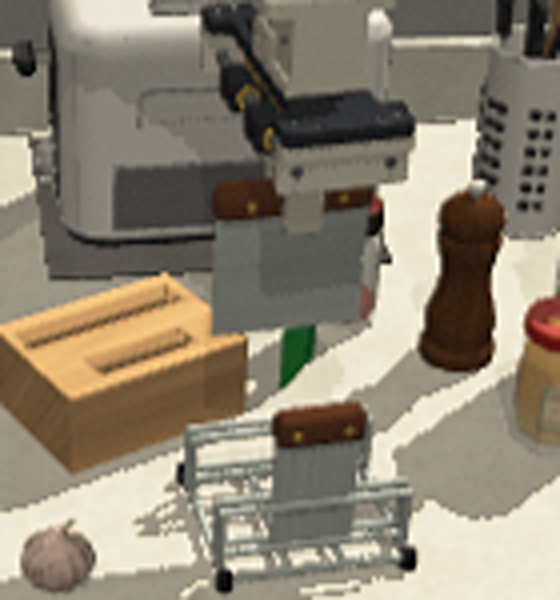

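The broad scraper is out and hanging straight, and the small one still stands. The lower blade corners in the side view are near (288,173.5) and (325,170); from these I'll measure the offset along the grip and the tilt.

```bash
cat >> h.py <<'E'
def vplane(c,uv,p,yaw):
    "point where the pixel's ray meets the vertical plane through p along yaw: (along, z)"
    a=np.radians(yaw);n=np.array([-np.sin(a),np.cos(a),0]);e,d=ray(c,uv);X=e+d*(n@(np.array(p)-e))/(n@d)
    return np.round([(X-p)@[np.cos(a),np.sin(a),0],X[2]],4)
E
python3 - <<'E'
from plant import r,optics
from h import *
s=optics.capture("side");st=r.get_state();p=st["tcp_pos"]
for n,x,y in(("edgeL",213,334),("edgeR",360,320),("bladeTopL",217,222),("bladeTopR",368,207),("gripL",213,200),("gripR",380,195)):
    print(n,vplane(s,(235+x/4-.4,90+y/4-.4),p,-21))
E
```

```text
edgeL [-0.0473  0.1315]
edgeR [0.0534 0.1291]
bladeTopL [-0.0473  0.2147]
bladeTopR [0.052  0.2139]
gripL [-0.0504  0.2306]
gripR [0.0593 0.2216]
```

```bash
python3 -m crank '[{"xyz":[1.1,1.6,0],"delta_rot":[0,0,-7],"claw":1},{"xyz":[2.2,3.3,0],"delta_rot":[0,0,-14],"claw":1},{"xyz":[3.32,4.83,0],"delta_rot":[0,0,-20.5],"claw":1},{"xyz":[3.32,4.83,0],"delta_rot":[0,0,-20.5],"claw":1},{"xyz":[3.32,4.83,0.8],"delta_rot":[0,0,-20.5],"claw":1},{"xyz":[3.32,4.83,1.4],"delta_rot":[0,0,-20.5],"claw":1},{"xyz":[3.32,4.83,1.4],"delta_rot":[0,0,-20.5],"claw":1},{"xyz":[3.32,4.83,1.4],"delta_rot":[0,0,-20.5],"claw":1}]' 30
python3 - <<'E'
from plant import r,optics
from h import *
s=optics.capture("side");t=optics.capture("top")
a=cv2.resize(s["img"][110:220,225:325],(500,550),interpolation=cv2.INTER_CUBIC)
b=cv2.resize(t["img"][105:215,200:260],(300,550),interpolation=cv2.INTER_CUBIC)
cv2.imwrite("pics/c4.png",np.hstack([a,b]))
st=r.get_state();p=st["tcp_pos"];print(p,st["eef_rot"],st["contact_force"])
E
```

```text
time_s: 6.8
tcp_pos: [0.5085, 0.2786, 0.171]
eef_rot: [-180.0, 0.0, 179.4]
contact_force: [-0.7, 0.2, -1.0]
gripper_width: 0.0197
gripper_force: 29.9
[0.50854465 0.27895733 0.17139799] [1.79958668e+02 5.28295416e-02 1.79445119e+02] [ 0.13647521 -0.45971709 -1.74467073]
```

View pics/c4.png

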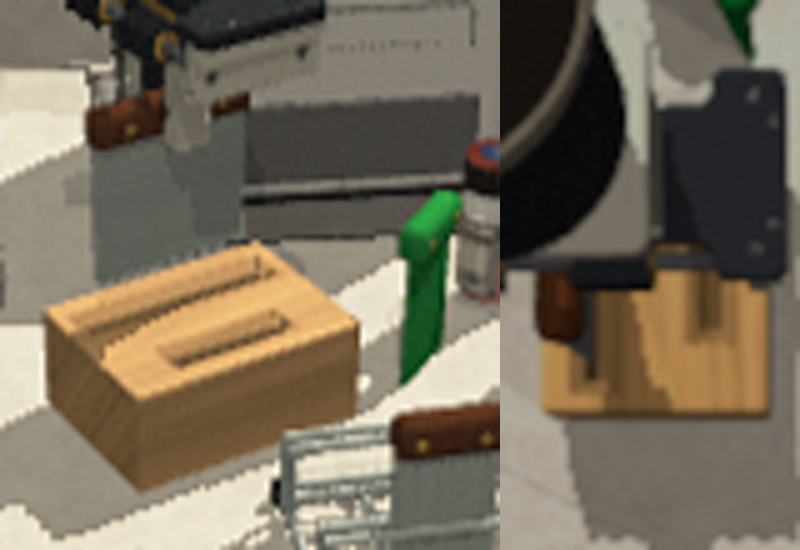

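The side crop shows the blade edge hanging about 25 mm above the slot, and the top crop shows the blade end at (592,375), which is on the slot's centre line. Next is the insertion.

```bash
python3 -m crank '[{"xyz":[0,0,0.5],"delta_rot":[0,0,0],"claw":1},{"xyz":[0,0,0.8],"delta_rot":[0,0,0],"claw":1},{"xyz":[0,0,1.0],"delta_rot":[0,0,0],"claw":1},{"xyz":[0,0,1.2],"delta_rot":[0,0,0],"claw":1},{"xyz":[0,0,1.4],"delta_rot":[0,0,0],"claw":1},{"xyz":[0,0,1.4],"delta_rot":[0,0,0],"claw":1}]' 30
```

```text
time_s: 7.65
tcp_pos: [0.5078, 0.2788, 0.128]
eef_rot: [-180.0, -0.0, 179.5]
contact_force: [-0.2, 0.7, -1.5]
gripper_width: 0.0198
gripper_force: 29.9
```

```bash
python3 -m crank '[{"xyz":[0,0,0.3],"delta_rot":[0,0,0],"claw":1},{"xyz":[0,0,0.6],"delta_rot":[0,0,0],"claw":1},{"xyz":[0,0,0.8],"delta_rot":[0,0,0],"claw":1},{"xyz":[0,0,0.95],"delta_rot":[0,0,0],"claw":1},{"xyz":[0,0,1.0],"delta_rot":[0,0,0],"claw":1},{"xyz":[0,0,1.0],"delta_rot":[0,0,0],"claw":1}]' 30
```

```text
time_s: 8.4
tcp_pos: [0.5081, 0.279, 0.0986]
eef_rot: [180.0, 0.0, 179.5]
contact_force: [-0.6, 0.0, -1.4]
gripper_width: 0.0198
gripper_force: 29.9
```

```bash
python3 -m crank '[{"xyz":[0,0,0.06],"delta_rot":[0,0,0],"claw":1},{"xyz":[0,0,0.12],"delta_rot":[0,0,0],"claw":1},{"xyz":[0,0,0.15],"delta_rot":[0,0,0],"claw":1},{"xyz":[0,0,0.15],"delta_rot":[0,0,0],"claw":1}]' 15
```

```text
time_s: 8.9
tcp_pos: [0.5085, 0.2793, 0.096]
eef_rot: [179.9, 0.1, 179.5]
contact_force: [-5.5, -0.9, 13.3]
gripper_width: 0.0199
gripper_force: 15.0
```

The blade is on the bottom of the slot (13 N at the expected height), so I release and retreat.

```bash
python3 -m crank '[{"xyz":[0,0,-0.05],"delta_rot":[0,0,0],"claw":1},{"xyz":[0,0,-0.05],"delta_rot":[0,0,0],"claw":0.7},{"xyz":[0,0,-0.05],"delta_rot":[0,0,0],"claw":0.5},{"xyz":[0,0,-0.05],"delta_rot":[0,0,0],"claw":0.35},{"xyz":[0,0,-0.05],"delta_rot":[0,0,0],"claw":0.35},{"xyz":[0,0,-0.05],"delta_rot":[0,0,0],"claw":0.35},{"xyz":[0,0,-0.5],"delta_rot":[0,0,0],"claw":0.35},{"xyz":[0,0,-1.2],"delta_rot":[0,0,0],"claw":0.35},{"xyz":[0,0,-2.5],"delta_rot":[0,0,0],"claw":0.35},{"xyz":[0,0,-4],"delta_rot":[0,0,0],"claw":0.35},{"xyz":[0,0,-6],"delta_rot":[0,0,0],"claw":0.35},{"xyz":[0,0,-6],"delta_rot":[0,0,0],"claw":0.35},{"xyz":[0,0,-6],"delta_rot":[0,0,0],"claw":0.35},{"xyz":[0,0,-6],"delta_rot":[0,0,0],"claw":0.35}]'
python3 - <<'E'
from plant import r,optics
from h import *
s=optics.capture("side");t=optics.capture("top")
a=cv2.resize(s["img"][120:240,225:345],(500,500),interpolation=cv2.INTER_CUBIC)
b=cv2.resize(t["img"][105:225,200:260],(250,500),interpolation=cv2.INTER_CUBIC)
cv2.imwrite("pics/c5.png",np.hstack([a,b]))
B=blobs(s,(0,90,20),(14,255,150),(228,130,335,210))
for q in B[:2]:print(cv2.minAreaRect(q),plane(s,cv2.minAreaRect(q)[0],.113))
print(proj(s,[.511,.279,.113]))
E
```

```text
time_s: 10.65
tcp_pos: [0.5076, 0.2785, 0.2732]
eef_rot: [-179.9, -0.1, 179.5]
contact_force: [0.4, -0.3, -0.3]
gripper_width: 0.0567
gripper_force: 0.0
((258.08184814453125, 154.16192626953125), (8.590319633483887, 32.869903564453125), 72.6459732055664) [0.50974992 0.27957591 0.113     ]
((314.53662109375, 195.82925415039062), (9.055386543273926, 23.190624237060547), 83.6598129272461) [0.51538457 0.02466961 0.113     ]
[258.55267286 154.1264732 ]
```

View pics/c5.png

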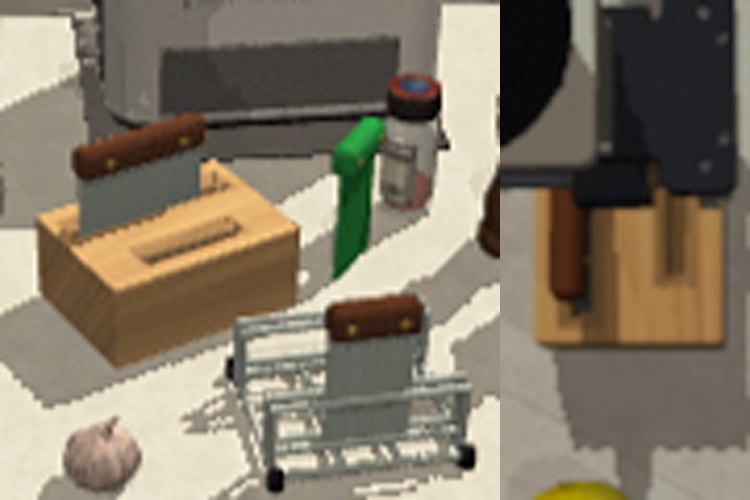

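The broad scraper stands in the long slot (grip at side pixel 258,154, within 1 px of where it should project). The small one has not moved (314.5,195.8), and the gripper is clear.

```bash
python3 -c "
from plant import job
print(job.close_job())"
```

```text
the job is handed in; nothing more can be done
None
```

The broad scraper is standing on the bottom of the long slot and has been let go, the small scraper is still upright in the rack, and the job was handed in at about 11 s; no pass or fail verdict came back.

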